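# Parcel height check at the front-office counter

### The arm

A 6-joint arm with a two-finger parallel gripper is mounted at the origin on the work surface. World frame = base frame: x ahead of the robot, y to its left, z up, the work surface at z = 0. Lengths are in mm, angles in rad, forces in N, time in s.
With the tool pointing down it reaches from about 300 to 875 mm from the base axis. Payload 6.4 kg.
Tool frame: the origin (TCP) lies at the very end of the fingers, on their centre line; the grasp point (between the pads) lies 19 mm behind it (r.hold_point_z is the distance from the TCP to the grasp point, in mm); z points along the fingers, y is the direction in which the jaws open and shut (so a half turn about z gives the same grasp; the last joint's range is limited). The gripper opens to 88 mm and grips with 3 to 60 N. Pads are 18 mm wide; open, the fingers measure 123 mm over their backs; the gripper's body (75 mm by 187 mm) begins 45 mm behind the grasp point.
Start: joints at [0.943, 0.181, 1.607, -0, 1.354, -0.206], TCP at [235.397, 524.623, 238.714] pointing down, gripper open.
Joint ranges: [-2.99, 2.99], [-0.89, 2.07], [0.3, 2.58], [-1.14, 4.28], [0, 2.63], [-3.12, 3.12]. Speed limits (rad/s): [2.57, 2.57, 3.01, 3.14, 3.14, 3.14].

### API

Orientations are given as a 3x3 rotation matrix whose columns are the frame's x, y, z axes.
In Python, from plant import readout, eyes, workorder, r gives the robot as it stands.
- The arm moves only by the tool step_arm, never from a script. Its argument "steps" is one flat list of numbers, 5 for each row, row after row: the shift along the tool's x, y, z as a fraction of full scale, then the turn about the tool's z as a fraction of full scale, then the gripper command: -1 is shut, 1 is fully open, values between are in proportion. In form: [tx, ty, tz, yaw, claw, tx, ty, tz, yaw, claw, ...]. A call has 1 to 20 rows; each row is the pose to reach, as a shift and turn from the pose measured when the call began, along the tool's axes at that moment; what a row does not reach only later rows make up. Full scale, the value 1, is 0.25 m for a shift and 30 degrees for a turn. A row lasts 1/12 s, in which the tool goes at most 41.7 mm and 7.16 degrees, less where a joint would pass 70% of its speed; a pose out of reach is approached as far as the arm can. A call with a number of a shift or a turn outside -1 to 1 is refused whole. A call with a gripper value outside its range is refused whole. The fingers move at their own pace and stop on an object; "squeeze" is the grip in N (left out, the last holds). Time passes only in rows, so rows that repeat a pose let the fingers close. It gives the time, the measured TCP pose, the force and the opening at its end, in the units of the state.
- readout.get_state(): the state, without advancing time (a new reading comes with each control period).
- eyes.grab_frame(name): name is "scene" or "top"; returns the picture (384x512x3 uint8, red, green, blue); there is no depth.
- eyes.get_calibration(name): a dict with "fx", "fy", "cx", "cy" (pixels), "D" ([k1, k2, p1, p2, k3] as OpenCV has them; the pictures are not rectified), "rvec" (rotation vector, rad) and "tvec" (3), from world to camera coordinates, as OpenCV has them. Camera axes: x right, y down, z forward; pixel columns grow to the right and rows downward; lengths in mm; the calibration is good to about 2 mm. A picture is of the moment at which its call begins. get_calibration takes no time and is no camera call.
- workorder.close_job(): hands the job in, once; it reports no verdict.
The state is a dict: "clock": time; "q": joint angles; "dq": joint speeds; "joint_efforts": joint torques, N m; "tcp_pos": TCP position; "orientation": TCP orientation; "force": force on the tool from outside, world axes, zero at the start; "moment": the same for the moment, N m; "grip_width": finger opening in mm.
Only numpy, scipy, OpenCV 4.12 (cv2) and the standard library are available. Lean on these libraries where they do the work, as an engineer would, in place of code of your own. Each camera call takes 0.05 s, during which the arm holds its last target. There are 200 camera calls.

### The job

Check that the small brown parcel clears the height gauge: set it long-ways in front of the yellow bar with its side snug against the fence, then slide it along the fence under the bar, without knocking the bar, until its leading end meets the rubber bumper of the red backstop. Lean on it there with a light steady push, about 7 N more than sliding it takes, for a second, which must not shift the backstop, then let go and leave the parcel lying there under the bar, snug along the fence; do not disturb the jars, the fan or the card box.

Things in the scene. Friction and masses are not known exactly. Their poses are not given: they have to be found in the camera images.
- parcel_mid (a point): Centre (half-way up) of the loose brown cardboard parcel, 130 mm long (its x) by 62 mm wide (its y) by 46 mm high (z up), rigid, 150 to 310 g, sliding on the counter under about 1 to 2 N of push, tape and a white label on top. It lies flat on the counter; either end may lead.
- gauge: Height gauge fixed to the counter. Origin on the counter, below the bar, on the fence's inner face; x = push direction, y = from the fence across the lane, z up. Aluminium fence 16 mm high, 10 mm thick, x -200 to +130 mm, inner face at y = 0. Opposite side open but for a bar post. The grey lane strip is level with the counter. Parcel waits at negative x, ends with its centre at y = 31 mm.
- bar: Yellow bar across the lane; same origin and axes as the gauge. 12 mm square, centred at x = 0, underside 49 mm and top 61 mm above the counter, y -24 to +98 mm. Its two grey posts are 20 mm along x and leave y = -10 to +84 mm open (the fence runs through).
- jar_a: Bystander: glass jar with cork, 60 mm across, 82 mm high, origin under its centre.
- jar_b: Bystander: glass jar with cork, 60 mm across, 82 mm high, origin under its centre.
- fan: Bystander: blue desk fan, 100 by 130 mm, 160 mm high, origin under its centre.
- card_box: Bystander: blue closed card box, 124 by 94 mm, 77 mm high, origin under its centre.
- backstop_face (a point): Point on the near face of the red upright backstop plate, 31 mm from the fence, 23 mm up, axes as the gauge; 60 to 85 mm beyond the bar along x. A black rubber bumper (44 mm wide, 22 high) on a screw stands 4 to 24 mm out of it towards the bar, set by hand, unmeasured: the parcel's end meets the bumper. The plate's clamp holds against about 15 N and slips along x if pushed harder.
Not all that is in view belongs to the job. There is more than one size of the part that bears parcel_mid; the job needs the smallest.

How it is judged:
By the outcome, as a careful person would: the job done as asked, in the order asked, and still so for the second after the job is handed in, with the robot touching nothing.
It also fails if it takes over 72 s, if anything falls off the work surface, if the arm or the gripper's body presses on something with over 40 N, if the wrist force passes 120 N, or if a joint passes its speed limit or range.

## Working session

There is one attempt and no reset: what is moved stays moved. The work goes in short steps, Python scripts to look and compute and a tool call to move; the robot and the scene stay as the last step left them, time stands still between calls to the robot, and variables do not carry over. Pictures are saved under pics/ and viewed, about 8 in all and at most 12, crops included, and the job is handed in when it is done.

Besides the shell and the picture viewer there is one more tool, called after "Emit:" by a JSON object that holds its "fn" and its "kwargs", one argument or row to a line. step_arm: Moves the arm, as the interface text tells. Its arguments: {"type":"object","properties":{"steps":{"type":"array"},"squeeze":{"type":"number"}},"required":["steps"]}

```bash
mkdir -p pics; ls; python3 - <<'E'
from plant import readout, eyes, workorder, r
import cv2
s=readout.get_state(); print(s)
for n in("scene","top"):
    im=eyes.grab_frame(n); cv2.imwrite(f"pics/{n}0.png",cv2.resize(im[:,:,::-1],(800,600),interpolation=cv2.INTER_CUBIC)); cv2.imwrite(f"pics/raw_{n}0.png",im[:,:,::-1]); print(eyes.get_calibration(n))
E
```

```text
pics
{'clock': 0.0, 'q': array([ 9.42711334e-01,  1.81535944e-01,  1.60796323e+00, -3.72335667e-05,
        1.35379300e+00, -2.06297664e-01]), 'dq': array([ 0.00052071,  0.00047718, -0.00214424, -0.00109735, -0.00029501,
       -0.00041568]), 'joint_efforts': array([-1.33290006e-03, -4.33858073e+01, -3.41854334e+01,  7.02616805e-02,
        3.84242332e-02, -1.01518824e-04]), 'tcp_pos': array([235.08300871, 524.18146332, 237.83463832]), 'orientation': array([[-9.12361823e-01,  4.09383639e-01, -9.69210045e-04],
       [ 4.09384667e-01,  9.12360808e-01, -1.39653832e-03],
       [ 3.12549321e-04, -1.67092798e-03, -9.99998555e-01]]), 'force': array([0.10053638, 0.57202369, 0.41924501]), 'moment': array([-0.04311627, -0.00499647, -0.04258165]), 'grip_width': 88.38083480891608}
{'fx': 417.48199062128856, 'fy': 417.48199062128856, 'cx': 257.5133663553375, 'cy': 182.46477303850148, 'D': array([-0.02382859,  0.        ,  0.        ,  0.        ,  0.        ]), 'rvec': array([ 2.10981348,  0.55296484, -0.27637652]), 'tvec': array([-464.03764377, -141.47377797, 1276.14647273])}
{'fx': 414.0165871818693, 'fy': 414.0165871818693, 'cx': 262.9532957161035, 'cy': 193.42900286768514, 'D': array([0.04782212, 0.        , 0.        , 0.        , 0.        ]), 'rvec': array([ 2.19668297, -2.16472806,  0.0698349 ]), 'tvec': array([-32.58994361, 526.58952489, 958.91631337])}
```

View pics/scene0.png

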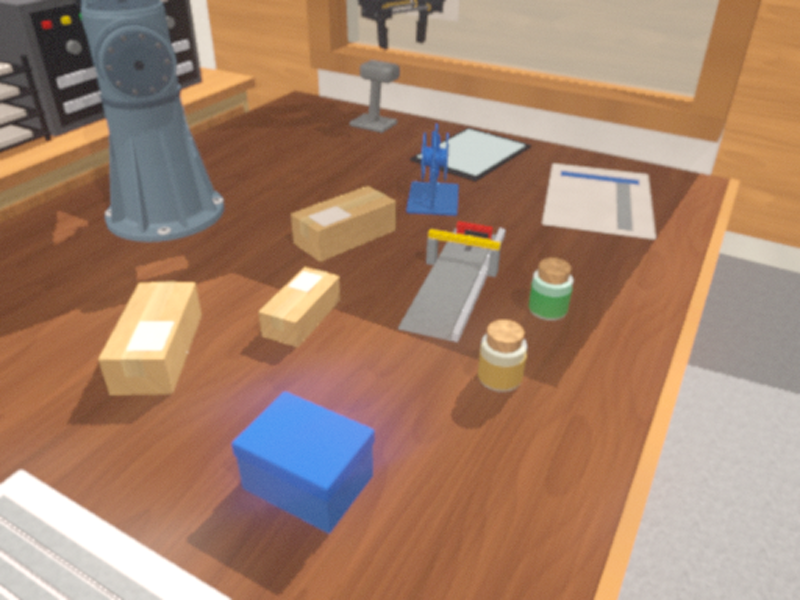

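View pics/top0.png

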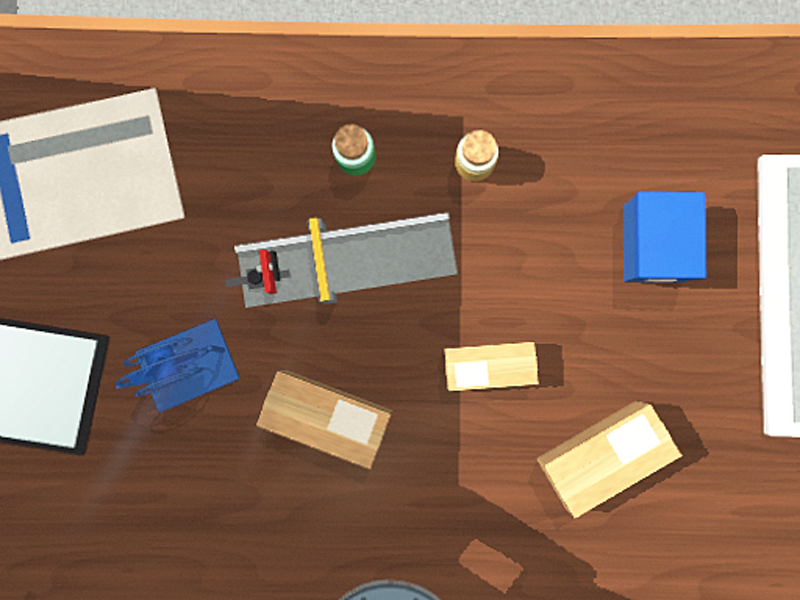

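```bash
cat > h.py <<'E'
import numpy as np, cv2
from plant import readout, eyes, workorder, r
def cal(n):
    c=eyes.get_calibration(n); K=np.array([[c['fx'],0,c['cx']],[0,c['fy'],c['cy']],[0,0,1.]])
    return K,np.array(c['D']),np.array(c['rvec']),np.array(c['tvec'])
def at(n,uv,z):
    "pixels -> world points at height z"
    K,D,rv,t=cal(n); R=cv2.Rodrigues(rv)[0]; uv=np.array(uv,float).reshape(-1,1,2)
    d=np.c_[cv2.undistortPoints(uv,K,D)[:,0],np.ones(len(uv))]@R; c=-R.T@t
    return c+d*((np.broadcast_to(z,len(uv))-c[2])/d[:,2])[:,None]
def proj(n,P):
    K,D,rv,t=cal(n); return cv2.projectPoints(np.array(P,float).reshape(-1,3),rv,t,K,D)[0][:,0]
def tri(u1,u2):
    "scene, top pixels -> 3D"
    a=[]
    for n,u in (("scene",u1),("top",u2)):
        K,D,rv,t=cal(n); a+= [np.c_[cv2.Rodrigues(rv)[0],t], cv2.undistortPoints(np.array(u,float).reshape(-1,1,2),K,D)[:,0].T]
    X=cv2.triangulatePoints(a[0],a[2],a[1],a[3]); return (X[:3]/X[3]).T
def crop(n,x,y,w,h,s,name,im=None):
    im=eyes.grab_frame(n)[:,:,::-1] if im is None else im
    c=cv2.resize(im[y:y+h,x:x+w],None,fx=s,fy=s,interpolation=cv2.INTER_CUBIC); cv2.imwrite(f"pics/{name}.png",c)
E
python3 - <<'E'
from h import *
crop("top",140,130,220,135,3.6,"ct",cv2.imread("pics/raw_top0.png"))
crop("scene",160,130,170,100,4.6,"cs",cv2.imread("pics/raw_scene0.png"))
E
```

```text
(no output)
```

View pics/ct.png

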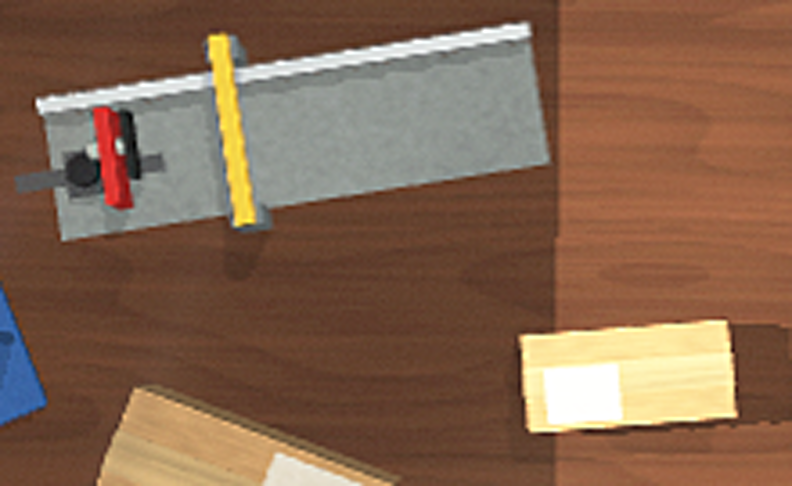

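View pics/cs.png

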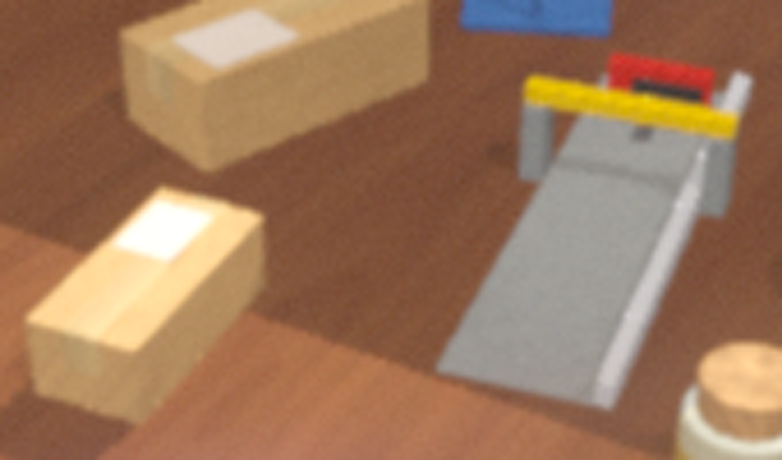

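```bash
cat > fit.py <<'E'
from h import *
from scipy.optimize import least_squares
T=lambda p:(np.array(p,float)+.5)/3.6-.5+[140,130]
S=lambda p:(np.array(p,float)+.5)/4.6-.5+[160,130]
pt=T([(529,432),(520,336),(727,321),(737,416)]); ps=S([(165,188),(264,212),(135,350),(28,322)])
P=tri(ps,pt); print("parcel corners",P.round(1),P.mean(0))
P2=at("top",pt,46); print(P2.round(1),P2.mean(0)); print(at("scene",ps,46).mean(0))
gt=np.array([(-200,-10,16),(-200,0,16),(130,-10,16),(130,0,16),(6,-24,61),(-6,-24,61),(6,98,61),(-6,98,61)],float)
ut=T([(527,24),(531,39),(36,99),(39,113),(208,36),(233,35),(235,226),(256,224)])
gs=np.array([(-6,98,49),(-6,-24,49)],float); us=S([(524,103),(735,137)])
def W(p,g):
    c,s=np.cos(p[2]),np.sin(p[2]); return g@np.array([[c,s,0],[-s,c,0],[0,0,1]])+[p[0],p[1],0]
f=lambda p:np.r_[(proj("top",W(p,gt))-ut).ravel(),.5*(proj("scene",W(p,gs))-us).ravel()]
s=least_squares(f,[600,100,1.6]); G=s.x
print("gauge",G,f(G).reshape(-1,2).round(1))
def box(p): return W(p,np.array([(65,31,46),(65,-31,46),(-65,-31,46),(-65,31,46)],float))
fp=lambda p:np.r_[(proj("top",box(p))-pt).ravel(),(proj("scene",box(p))-ps).ravel()]
s=least_squares(fp,[P[:,0].mean(),P[:,1].mean(),1.6]); print("parcel",s.x,fp(s.x).reshape(-1,2).round(1))
inv=lambda w:(np.asarray(w)-[G[0],G[1],0])@W([0,0,G[2]],np.eye(3)).T
print("parcel in gauge",inv([*s.x[:2],23]))
print("bumper z34 / plate red edges z46",inv(at("top",T([(138,150),(128,112)]),34)).round(1),inv(at("top",T([(111,107),(131,206),(94,108),(112,208)]),46)).round(1))
E
python3 fit.py
```

```text
parcel corners [[ 398.3  -80.3   47.7]
 [ 458.3  -74.1   48.4]
 [ 470.3 -204.3   47.7]
 [ 410.7 -210.8   46.4]] [ 434.40972859 -142.40444596   47.52390993]
[[ 397.9  -80.7   46. ]
 [ 458.1  -74.3   46. ]
 [ 469.7 -205.1   46. ]
 [ 410.1 -211.3   46. ]] [ 433.9461966  -142.86521503   46.        ]
[ 433.51357424 -140.37160279   46.        ]
gauge [621.75647161 115.73346826   1.7372056 ] [[ 0.8  0. ]
 [ 0.3 -0. ]
 [ 0.2 -0.1]
 [-0.1  0.2]
 [ 0.1  0.1]
 [-1.6 -0.4]
 [ 0.2  0.1]
 [-0.3 -0.1]
 [-0.1  0.3]
 [-0.5  0.8]]
parcel [ 434.07444251 -142.13127428    1.66549657] [[-0.1  0.4]
 [ 0.1 -0.3]
 [-0.5 -0.6]
 [-0.7  0.3]
 [-0.5  0.4]
 [ 0.1  1. ]
 [ 0.1  0.6]
 [-0.5 -0.3]]
parcel in gauge [-223.21448953  227.8026803    23.        ]
bumper z34 / plate red edges z46 [[65.2 36.6 34. ]
 [68.2 11.1 34. ]] [[76.2  8.5 46. ]
 [72.3 73.5 46. ]
 [87.   7.5 46. ]
 [84.4 72.9 46. ]]
```

```bash
cat > go.py <<'E'
# usage: go.py w|g X Y Z angdeg(tool x axis, world / relative to gauge x): prints fractions to that pose
from h import *; import sys
G=(621.76,115.73,1.7372)
def main(fr,X,Y,Z,a):
    s=readout.get_state(); R=s['orientation']; p=s['tcp_pos']; X,Y,Z,a=map(float,(X,Y,Z,a))
    c,sn=np.cos(G[2]),np.sin(G[2]); Rg=np.array([[c,-sn,0],[sn,c,0],[0,0,1]])
    t=np.array([X,Y,Z]); cur=np.degrees(np.arctan2(R[1,0],R[0,0]))
    if fr=='g': t=Rg@t+[G[0],G[1],0]; a+=np.degrees(G[2])
    turn=(cur-a+90)%180-90
    print("clock %.2f"%s['clock'],"tcp",p.round(1),"gauge",(Rg.T@(p-[G[0],G[1],0])).round(1),"gang %.2f"%(cur-np.degrees(G[2])),"F gauge",(Rg.T@s['force']).round(2),"w %.1f"%s['grip_width'],"tilt",R[:2,2].round(4))
    print("frac",(R.T@(t-p)/250).round(4),"turn",round(turn/30,4),"dist",np.linalg.norm(t-p).round(1))
main(*sys.argv[1:])
E
python3 go.py w 434 -142 140 95.43
python3 - <<'E'
from h import *
from go import G
E
python3 - <<'E'
from h import *
G=(621.76,115.73,1.7372);c,s=np.cos(G[2]),np.sin(G[2])
w=at("top",np.array([(478,147),(350,140),(670,235)])/1.5625,[82,82,77]);print(w, ((w[:,:2]-G[:2])@np.array([[c,-s],[s,c]])).round())
E
```

```text
clock 0.10 tcp [235.1 524.2 237.9] gauge [466.9 313.6 237.9] gang 56.30 F gauge [ 0.45 -0.28  0.13] w 88.1 tilt [-0.0009 -0.0013]
frac [-1.8168 -2.105   0.3943] turn 2.0134 dist 702.1
[[ 746.81010464 -118.27240902   82.        ]
 [ 754.72810595   65.45747456   82.        ]
 [ 623.55822731 -390.95592444   77.        ]] [[-251.  -85.]
 [ -72. -123.]
 [-500.   82.]]Traceback (most recent call last):
  File "<stdin>", line 2, in <module>
  File "go.py", line 12, in <module>
    main(*sys.argv[1:])
    ~~~~^^^^^^^^^^^^^^^
TypeError: main() missing 5 required positional arguments: 'fr', 'X', 'Y', 'Z', and 'a'
```

Emit:
{"fn": "step_arm", "kwargs": {
  "steps": [-0.9,-1.0,0,1,1,-0.9,-1.0,0,1,1,-0.9,-1.0,0,1,1,-0.9,-1.0,0,1,1,-0.9,-1.0,0,1,1,-0.9,-1.0,0,1,1,-0.9,-1.0,0,1,1,-0.9,-1.0,0,1,1,-0.9,-1.0,0,1,1,-0.9,-1.0,0,1,1,-0.9,-1.0,0,1,1,-0.9,-1.0,0,1,1]
}}

```text
clock: 1.1
tcp_pos: [337.6, 205.1, 238.1]
orientation: [[-0.587, 0.81, -0.001], [0.81, 0.587, -0.001], [0.0, -0.002, -1.0]]
force: [0.1, 0.1, -0.5]
grip_width: 88.3
```

```bash
python3 go.py w 434 -142 140 95.43
```

```text
clock 1.10 tcp [337.6 205.1 238.1] gauge [135.2 265.5 238.1] gang 26.38 F gauge [ 0.1  -0.07 -0.49] w 88.3 tilt [-0.0014 -0.0008]
frac [-1.3509 -0.5014  0.3931] turn 1.0162 dist 373.4
```

Emit:
{"fn": "step_arm", "kwargs": {
  "steps": [-1,-0.38,0.2,0.8,1,-1,-0.38,0.2,0.8,1,-1,-0.38,0.2,0.8,1,-1,-0.38,0.2,0.8,1,-1,-0.38,0.2,0.8,1,-1,-0.38,0.2,0.8,1,-1,-0.38,0.2,0.8,1,-1,-0.38,0.2,0.8,1,-1,-0.38,0.2,0.8,1]
}}

```text
clock: 1.85
tcp_pos: [407.3, -52.1, 187.7]
orientation: [[-0.207, 0.978, -0.003], [0.978, 0.207, 0.0], [0.001, -0.003, -1.0]]
force: [-1.1, 0.3, 0.3]
grip_width: 88.4
```

```bash
python3 go.py w 434 -142 80 95.43
```

```text
clock 1.85 tcp [407.3 -52.1 187.7] gauge [-130.   239.3  187.7] gang 2.40 F gauge [0.52 0.98 0.29] w 88.4 tilt [-0.003   0.0004]
frac [-0.3744  0.0315  0.4303] turn 0.2169 dist 142.8
```

Emit:
{"fn": "step_arm", "kwargs": {
  "steps": [-0.374,0.032,0.43,0.217,1,-0.374,0.032,0.43,0.217,1,-0.374,0.032,0.43,0.217,1,-0.374,0.032,0.43,0.217,1,-0.374,0.032,0.43,0.217,1,-0.374,0.032,0.43,0.217,1,-0.374,0.032,0.43,0.217,1,-0.374,0.032,0.43,0.217,1]
}}

```text
clock: 2.52
tcp_pos: [435.0, -140.5, 81.5]
orientation: [[-0.097, 0.995, -0.001], [0.995, 0.097, -0.001], [-0.0, -0.001, -1.0]]
force: [0.3, -0.5, -0.6]
grip_width: 88.2
```

```bash
python3 go.py w 434 -142 22 95.43; python3 - <<'E'
from h import *
crop("scene",130,120,200,140,4,"c3")
E
```

```text
clock 2.52 tcp [ 435.  -140.5   81.5] gauge [-221.8  226.6   81.5] gang -3.97 F gauge [-0.53 -0.2  -0.62] w 88.2 tilt [-0.001  -0.0005]
frac [-0.0053 -0.0042  0.2381] turn 0.0045 dist 59.6
```

View pics/c3.png

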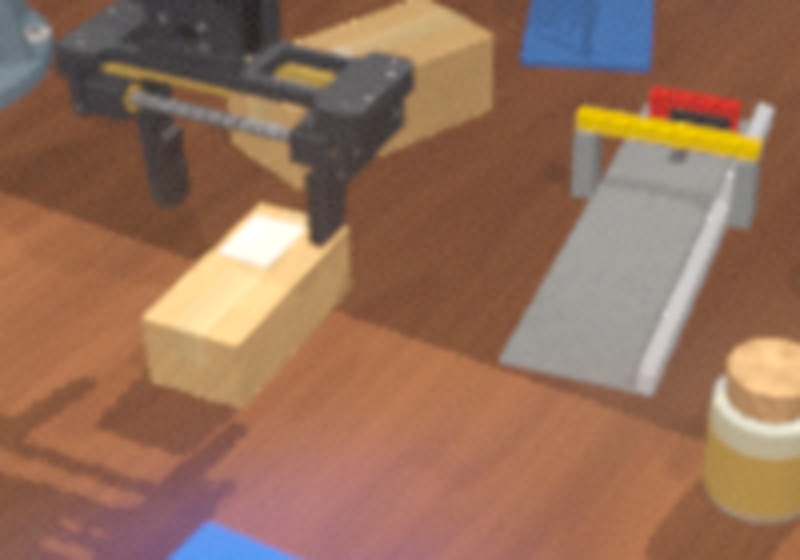

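Emit:
{"fn": "step_arm", "kwargs": {
  "steps": [-0.004,-0.004,0.12,0,1,-0.004,-0.004,0.238,0,1,-0.004,-0.004,0.238,0,1,-0.004,-0.004,0.238,0,1,-0.004,-0.004,0.238,0,1,-0.004,-0.004,0.238,0,-1,-0.004,-0.004,0.238,0,-1,-0.004,-0.004,0.238,0,-1,-0.004,-0.004,0.238,0,-1,-0.004,-0.004,0.238,0,-1,-0.004,-0.004,0.238,0,-1,-0.004,-0.004,0.238,0,-1,-0.004,-0.004,0.238,0,-1,-0.004,-0.004,0.238,0,-1],
  "squeeze": 15
}}

```text
clock: 3.73
tcp_pos: [434.5, -142.3, 22.8]
orientation: [[-0.097, 0.995, -0.0], [0.995, 0.097, -0.001], [-0.001, -0.0, -1.0]]
force: [-1.6, 0.8, 8.0]
grip_width: 61.8
```

Emit:
{"fn": "step_arm", "kwargs": {
  "steps": [0,0,-0.06,0,-1,0,0,-0.12,0,-1,0,0,-0.16,0,-1,0,0,-0.16,0,-1,0,0,-0.16,0,-1,0,0,-0.16,0,-1]
}}

```text
clock: 4.23
tcp_pos: [434.0, -142.0, 62.2]
orientation: [[-0.097, 0.995, -0.001], [0.995, 0.097, -0.001], [-0.001, -0.001, -1.0]]
force: [-0.5, -0.1, -2.5]
grip_width: 61.6
```

```bash
python3 go.py g -100 36 62 0
```

```text
clock 4.23 tcp [ 434.  -142.    62.2] gauge [-223.   227.9   62.2] gang -3.99 F gauge [-0.03  0.49 -2.49] w 61.6 tilt [-0.0009 -0.0008]
frac [ 5.444e-01  7.314e-01 -3.000e-04] turn -0.133 dist 227.9
```

Emit:
{"fn": "step_arm", "kwargs": {
  "steps": [0.14,0.18,0,-0.05,-1,0.28,0.37,0,-0.1,-1,0.41,0.55,0,-0.133,-1,0.5,0.67,0,-0.133,-1,0.544,0.731,0,-0.133,-1,0.544,0.731,0,-0.133,-1,0.544,0.731,0,-0.133,-1,0.544,0.731,0,-0.133,-1,0.544,0.731,0,-0.133,-1,0.544,0.731,0,-0.133,-1]
}}

```text
clock: 5.07
tcp_pos: [601.2, 10.2, 61.0]
orientation: [[-0.165, 0.986, -0.003], [0.986, 0.165, -0.001], [-0.0, -0.003, -1.0]]
force: [-1.0, 0.6, -1.3]
grip_width: 62.0
```

```bash
python3 go.py g -100 36 24 0;  python3 - <<'E'
from h import *
crop("scene",220,130,130,90,6,"c4")
E
```

```text
clock 5.07 tcp [601.2  10.2  61. ] gauge [-100.6   37.7   61. ] gang -0.06 F gauge [ 0.8   0.85 -1.34] w 62.0 tilt [-0.0032 -0.0006]
frac [0.0025 0.0073 0.1479] turn -0.0022 dist 37.0
```

View pics/c4.png

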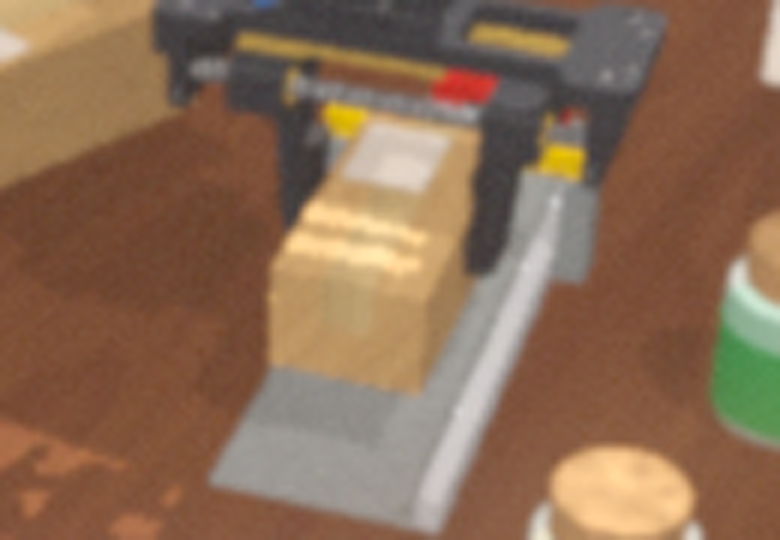

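Emit:
{"fn": "step_arm", "kwargs": {
  "steps": [0.003,0.005,0.07,0,-1,0.003,0.005,0.12,0,-1,0.003,0.005,0.147,0,-1,0.003,0.005,0.149,0,-1,0.003,0.005,0.15,0,-1,0.003,0.005,0.15,0,-1]
}}

```text
clock: 5.62
tcp_pos: [602.5, 10.8, 23.9]
orientation: [[-0.164, 0.986, -0.003], [0.986, 0.164, -0.001], [-0.0, -0.003, -1.0]]
force: [0.1, 0.2, -3.3]
grip_width: 62.2
```

```bash
python3 go.py g -100 31 23 0
```

```text
clock 5.62 tcp [602.5  10.8  23.9] gauge [-100.3   36.4   23.9] gang -0.10 F gauge [ 0.2  -0.15 -3.31] w 62.2 tilt [-0.0025 -0.0007]
frac [0.0013 0.0215 0.0036] turn -0.0034 dist 5.5
```

Move to the fence in small steps, still gripped.

Emit:
{"fn": "step_arm", "kwargs": {
  "steps": [0,0.006,0,0,-1,0,0.012,0.002,0,-1,0,0.016,0.004,0,-1,0,0.018,0.004,0,-1,0,0.02,0.004,0,-1,0,0.02,0.004,0,-1]
}}

```text
clock: 6.12
tcp_pos: [607.6, 11.7, 23.0]
orientation: [[-0.164, 0.986, -0.002], [0.986, 0.164, -0.001], [-0.0, -0.002, -1.0]]
force: [0.0, -0.0, -1.9]
grip_width: 61.8
```

```bash
python3 go.py g -100 31 22.5 0
```

```text
clock 6.12 tcp [607.6  11.7  23. ] gauge [-100.2   31.2   23. ] gang -0.09 F gauge [-0.04 -0.03 -1.89] w 61.8 tilt [-0.0024 -0.0007]
frac [0.001  0.0009 0.0019] turn -0.0031 dist 0.6
```

Emit:
{"fn": "step_arm", "kwargs": {
  "steps": [0,0.002,0.001,0,-1,0,0.004,0.002,0,-1,0,0.006,0.002,0,-1,0,0.006,0.002,0,-1]
}}

```text
clock: 6.45
tcp_pos: [608.5, 11.9, 22.3]
orientation: [[-0.164, 0.986, -0.004], [0.986, 0.164, -0.001], [-0.0, -0.004, -1.0]]
force: [-2.4, -1.0, -1.4]
grip_width: 62.1
```

```bash
python3 go.py g -100 31 22.5 0
```

```text
clock 6.45 tcp [608.5  11.9  22.3] gauge [-100.2   30.3   22.3] gang -0.08 F gauge [-0.63  2.51 -1.43] w 62.1 tilt [-0.0037 -0.0008]
frac [ 0.001 -0.003 -0.001] turn -0.0026 dist 0.8
```

Emit:
{"fn": "step_arm", "kwargs": {
  "steps": [0,0.003,0.002,0,-1,0,0.005,0.004,0,-1,0,0.005,0.004,0,-1,0,0.005,0.004,0,-1]
}}

```text
clock: 6.78
tcp_pos: [608.7, 11.9, 22.1]
orientation: [[-0.165, 0.986, -0.006], [0.986, 0.165, -0.001], [-0.0, -0.007, -1.0]]
force: [-9.4, -1.3, 9.6]
grip_width: 61.8
```

```bash
python3 go.py g -100 31 22.5 0
```

```text
clock 6.78 tcp [608.7  11.9  22.1] gauge [-100.2   30.1   22.1] gang -0.04 F gauge [0.31 9.45 9.56] w 61.8 tilt [-0.0065 -0.0012]
frac [ 0.0009 -0.0036 -0.0017] turn -0.0014 dist 1.0
```

Emit:
{"fn": "step_arm", "kwargs": {
  "steps": [0,0,-0.001,0,0.7,0,0,-0.001,0,1,0,0,-0.001,0,1,0,0,-0.001,0,1,0,0,-0.001,0,1,0,0,-0.001,0,1,0,0,-0.06,0,1,0,0,-0.15,0,1,0,0,-0.25,0,1,0,0,-0.25,0,1,0,0,-0.25,0,1]
}}

```text
clock: 7.7
tcp_pos: [610.5, 11.7, 86.2]
orientation: [[-0.165, 0.986, -0.003], [0.986, 0.165, -0.002], [-0.001, -0.003, -1.0]]
force: [-0.2, -0.5, 0.9]
grip_width: 88.0
```

```bash
python3 go.py g -184 31 84 0;  python3 - <<'E'
from h import *
crop("top",140,130,180,120,4.4,"c5")
E
```

```text
clock 7.70 tcp [610.5  11.7  86.2] gauge [-100.7   28.3   86.2] gang -0.04 F gauge [-0.48  0.31  0.9 ] w 88.0 tilt [-0.0028 -0.0018]
frac [-0.3332 -0.0104  0.0093] turn -0.0014 dist 83.4
```

View pics/c5.png

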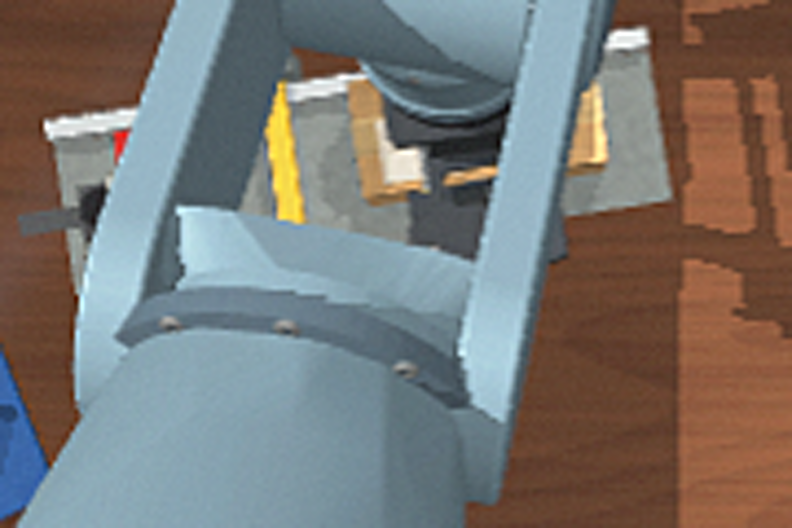

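Emit:
{"fn": "step_arm", "kwargs": {
  "steps": [-0.12,-0.01,0,0,-1,-0.25,-0.01,0,0,-1,-0.333,-0.01,0,0,-1,-0.333,-0.01,0,0,-1,-0.333,-0.01,0,0,-1,-0.333,-0.01,0,0,-1,-0.333,-0.01,0,0,-1,-0.333,-0.01,0,0,-1,-0.333,-0.01,0,0,-1,-0.333,-0.01,0,0,-1],
  "squeeze": 10
}}

```text
clock: 8.58
tcp_pos: [620.5, -69.8, 84.7]
orientation: [[-0.166, 0.986, -0.006], [0.986, 0.166, -0.001], [-0.0, -0.006, -1.0]]
force: [-0.4, 0.1, -0.4]
grip_width: 23.7
```

```bash
python3 go.py g -184 32 11 0
```

```text
clock 8.58 tcp [620.5 -69.8  84.7] gauge [-182.7   32.    84.7] gang 0.02 F gauge [ 0.14  0.43 -0.39] w 23.7 tilt [-0.0057 -0.0012]
frac [-0.005   0.0017  0.2949] turn 0.0006 dist 73.7
```

Emit:
{"fn": "step_arm", "kwargs": {
  "steps": [-0.005,0,0,0,-1,-0.005,0,0,0,-1,-0.005,0,0,0,-1,-0.005,0,0,0,-1,-0.005,0,0,0,-1,-0.005,0,0.08,0,-1,-0.005,0,0.17,0,-1,-0.005,0,0.25,0,-1,-0.005,0,0.29,0,-1,-0.005,0,0.295,0,-1,-0.005,0,0.295,0,-1]
}}

```text
clock: 9.5
tcp_pos: [620.0, -71.1, 10.6]
orientation: [[-0.166, 0.986, -0.007], [0.986, 0.166, -0.001], [0.0, -0.007, -1.0]]
force: [0.1, 0.2, 1.0]
grip_width: 0.1
```

```bash
python3 go.py g -176 32 11 0;  python3 - <<'E'
from h import *
crop("scene",220,120,130,100,6,"c6")
E
```

```text
clock 9.50 tcp [620.  -71.1  10.6] gauge [-183.9   32.7   10.6] gang 0.01 F gauge [ 0.16 -0.1   0.97] w 0.1 tilt [-0.0068 -0.0009]
frac [ 0.0317  0.0028 -0.0015] turn 0.0005 dist 8.0
```

View pics/c6.png

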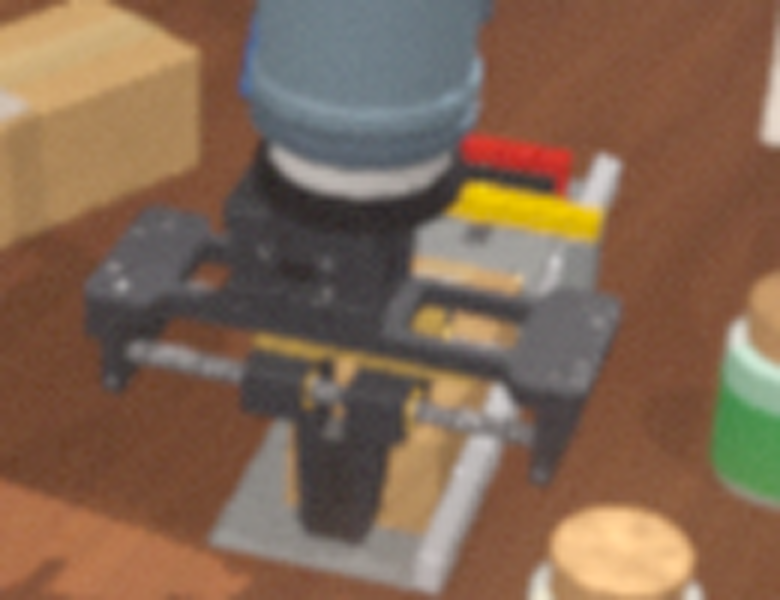

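Emit:
{"fn": "step_arm", "kwargs": {
  "steps": [0.01,0.003,0,0,-1,0.02,0.004,0,0,-1,0.03,0.004,0,0,-1,0.04,0.004,0,0,-1,0.05,0.004,0,0,-1,0.06,0.004,0,0,-1,0.07,0.004,0,0,-1,0.08,0.004,0,0,-1]
}}

```text
clock: 10.22
tcp_pos: [618.7, -51.4, 11.9]
orientation: [[-0.166, 0.986, -0.004], [0.986, 0.166, -0.002], [-0.001, -0.005, -1.0]]
force: [1.2, -2.2, 2.4]
grip_width: 0.8
```

```bash
python3 go.py g -100 31.5 11 0
```

```text
clock 10.22 tcp [618.7 -51.4  11.9] gauge [-164.3   30.7   11.9] gang 0.01 F gauge [-2.35 -0.81  2.41] w 0.8 tilt [-0.0045 -0.0018]
frac [ 0.2571 -0.003   0.0033] turn 0.0004 dist 64.3
```

Emit:
{"fn": "step_arm", "kwargs": {
  "steps": [0.01,0,0,0,-1,0.02,0,0,0,-1,0.03,0,0,0,-1,0.04,0,0,0,-1,0.05,0,0,0,-1,0.06,0,0,0,-1,0.07,0,0,0,-1,0.08,0,0,0,-1,0.09,0,0,0,-1,0.1,0,0,0,-1,0.11,0,0,0,-1,0.12,0,0,0,-1,0.13,0,0,0,-1,0.14,0,0,0,-1,0.15,0,0,0,-1,0.16,0,0,0,-1,0.17,0,0,0,-1,0.18,0,0,0,-1,0.19,0,0,0,-1,0.2,0,0,0,-1]
}}

```text
clock: 11.88
tcp_pos: [610.3, -1.8, 11.8]
orientation: [[-0.166, 0.986, -0.004], [0.986, 0.166, -0.002], [-0.001, -0.005, -1.0]]
force: [0.2, -2.6, 1.1]
grip_width: 0.4
```

```bash
python3 go.py g -74 31 11 0;  python3 - <<'E'
from h import *
crop("top",150,130,130,95,6,"c7")
E
```

```text
clock 11.88 tcp [610.3  -1.8  11.8] gauge [-114.    30.8   11.8] gang 0.01 F gauge [-2.55  0.27  1.09] w 0.4 tilt [-0.0045 -0.0018]
frac [ 0.1601 -0.0009  0.0032] turn 0.0005 dist 40.0
```

View pics/c7.png

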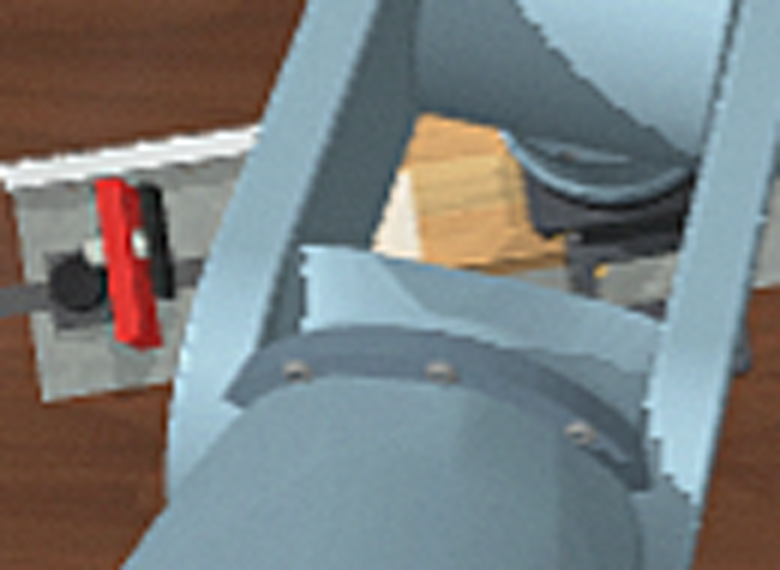

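Emit:
{"fn": "step_arm", "kwargs": {
  "steps": [0.01,0,0,0,-1,0.02,0,0,0,-1,0.03,0,0,0,-1,0.04,0,0,0,-1,0.05,0,0,0,-1,0.06,0,0,0,-1,0.07,0,0,0,-1,0.08,0,0,0,-1,0.09,0,0,0,-1,0.1,0,0,0,-1,0.11,0,0,0,-1,0.12,0,0,0,-1]
}}

```text
clock: 12.93
tcp_pos: [605.2, 28.5, 11.8]
orientation: [[-0.166, 0.986, -0.005], [0.986, 0.166, -0.002], [-0.001, -0.005, -1.0]]
force: [0.6, -2.1, 1.2]
grip_width: 0.7
```

```bash
python3 go.py g -74 31 11 0
```

```text
clock 12.93 tcp [605.2  28.5  11.8] gauge [-83.3  30.8  11.8] gang 0.03 F gauge [-2.15 -0.23  1.24] w 0.7 tilt [-0.0046 -0.0015]
frac [ 0.0372 -0.0008  0.0031] turn 0.0008 dist 9.3
```

Emit:
{"fn": "step_arm", "kwargs": {
  "steps": [0.003,0,0,0,-1,0.006,0,0,0,-1,0.009,0,0,0,-1,0.012,0,0,0,-1,0.015,0,0,0,-1,0.018,0,0,0,-1]
}}

```text
clock: 13.43
tcp_pos: [604.4, 32.9, 11.8]
orientation: [[-0.166, 0.986, -0.005], [0.986, 0.166, -0.002], [-0.001, -0.005, -1.0]]
force: [0.5, -2.4, 2.4]
grip_width: 0.1
```

Emit:
{"fn": "step_arm", "kwargs": {
  "steps": [0.003,0,0,0,-1,0.006,0,0,0,-1,0.008,0,0,0,-1]
}}

```text
clock: 13.68
tcp_pos: [604.0, 34.9, 11.8]
orientation: [[-0.166, 0.986, -0.005], [0.986, 0.166, -0.002], [-0.001, -0.005, -1.0]]
force: [-1.0, -1.3, 1.3]
grip_width: 0.5
```

Emit:
{"fn": "step_arm", "kwargs": {
  "steps": [0.002,0,0,0,-1,0.004,0,0,0,-1,0.006,0,0,0,-1]
}}

```text
clock: 13.93
tcp_pos: [603.8, 36.4, 11.8]
orientation: [[-0.166, 0.986, -0.005], [0.986, 0.166, -0.002], [-0.001, -0.005, -1.0]]
force: [0.0, -2.8, 1.9]
grip_width: 0.4
```

Emit:
{"fn": "step_arm", "kwargs": {
  "steps": [0.002,0,0,0,-1,0.004,0,0,0,-1,0.006,0,0,0,-1]
}}

```text
clock: 14.18
tcp_pos: [603.5, 38.0, 11.8]
orientation: [[-0.166, 0.986, -0.005], [0.986, 0.166, -0.002], [-0.001, -0.005, -1.0]]
force: [-0.1, -1.7, 2.6]
grip_width: 0.8
```

Emit:
{"fn": "step_arm", "kwargs": {
  "steps": [0.002,0,0,0,-1,0.004,0,0,0,-1,0.006,0,0,0,-1]
}}

```text
clock: 14.43
tcp_pos: [603.2, 39.5, 11.7]
orientation: [[-0.166, 0.986, -0.005], [0.986, 0.166, -0.002], [-0.001, -0.005, -1.0]]
force: [-0.0, -2.1, 1.7]
grip_width: 0.6
```

Emit:
{"fn": "step_arm", "kwargs": {
  "steps": [0.002,0,0,0,-1,0.004,0,0,0,-1]
}}

```text
clock: 14.6
tcp_pos: [603.1, 40.6, 11.7]
orientation: [[-0.166, 0.986, -0.005], [0.986, 0.166, -0.002], [-0.001, -0.005, -1.0]]
force: [0.4, -1.9, 1.5]
grip_width: 0.3
```

Emit:
{"fn": "step_arm", "kwargs": {
  "steps": [0.002,0,0,0,-1,0.004,0,0,0,-1]
}}

```text
clock: 14.77
tcp_pos: [603.2, 40.9, 11.8]
orientation: [[-0.166, 0.986, -0.004], [0.986, 0.166, -0.003], [-0.002, -0.005, -1.0]]
force: [1.9, -6.6, -0.6]
grip_width: 0.3
```

Emit:
{"fn": "step_arm", "kwargs": {
  "steps": [0.002,0,0,0,-1,0.004,0,0,0,-1]
}}

```text
clock: 14.93
tcp_pos: [603.3, 41.0, 11.8]
orientation: [[-0.166, 0.986, -0.004], [0.986, 0.166, -0.004], [-0.003, -0.004, -1.0]]
force: [1.8, -9.2, -0.4]
grip_width: 0.3
```

Emit:
{"fn": "step_arm", "kwargs": {
  "steps": [0.002,0,0,0,-1,0.004,0,0,0,-1]
}}

```text
clock: 15.1
tcp_pos: [603.5, 41.0, 11.9]
orientation: [[-0.167, 0.986, -0.003], [0.986, 0.167, -0.006], [-0.005, -0.004, -1.0]]
force: [1.4, -9.2, 0.8]
grip_width: 0.4
```

Emit:
{"fn": "step_arm", "kwargs": {
  "steps": [0.004,0,0,0,-1,0.004,0,0,0,-1,0.004,0,0,0,-1,0.004,0,0,0,-1,0.004,0,0,0,-1,0.004,0,0,0,-1]
}}

```text
clock: 15.6
tcp_pos: [603.6, 40.9, 11.9]
orientation: [[-0.166, 0.986, -0.003], [0.986, 0.166, -0.007], [-0.006, -0.004, -1.0]]
force: [0.9, -6.9, 0.6]
grip_width: 1.0
```

Emit:
{"fn": "step_arm", "kwargs": {
  "steps": [0.004,0,0,0,-1,0.004,0,0,0,-1,0.004,0,0,0,-1,0.004,0,0,0,-1,0.004,0,0,0,-1,0.004,0,0,0,-1,0.004,0,0,0,-1,0.004,0,0,0,-1,0.004,0,0,0,-1,0.004,0,0,0,-1,0.004,0,0,0,-1,0.004,0,0,0,-1,0.004,0,0,0,-1,0.004,0,0,0,-1]
}}

```text
clock: 16.77
tcp_pos: [603.6, 40.9, 11.9]
orientation: [[-0.166, 0.986, -0.002], [0.986, 0.166, -0.008], [-0.008, -0.004, -1.0]]
force: [0.3, -7.2, 0.5]
grip_width: 0.5
```

Emit:
{"fn": "step_arm", "kwargs": {
  "steps": [0.0052,0,0,0,-1,0.0052,0,0,0,-1,0.0052,0,0,0,-1,0.0052,0,0,0,-1,0.0052,0,0,0,-1,0.0052,0,0,0,-1]
}}

```text
clock: 17.27
tcp_pos: [603.6, 40.9, 11.9]
orientation: [[-0.166, 0.986, -0.002], [0.986, 0.166, -0.01], [-0.009, -0.004, -1.0]]
force: [1.1, -7.8, 0.2]
grip_width: 0.7
```

```bash
python3 go.py g -74 31 11 0
```

```text
clock 17.27 tcp [603.6  40.9  11.9] gauge [-70.8  30.3  11.9] gang 0.05 F gauge [-7.84  0.2   0.23] w 0.7 tilt [-0.0019 -0.01  ]
frac [-0.0126 -0.0028  0.0037] turn 0.0016 dist 3.4
```

Emit:
{"fn": "step_arm", "kwargs": {
  "steps": [0.0062,0,0,0,-1,0.0062,0,0,0,-1,0.0062,0,0,0,-1,0.0062,0,0,0,-1,0.0062,0,0,0,-1,0.0062,0,0,0,-1,0.0062,0,0,0,-1,0.0062,0,0,0,-1]
}}

```text
clock: 17.93
tcp_pos: [603.6, 40.8, 12.0]
orientation: [[-0.166, 0.986, -0.002], [0.986, 0.166, -0.012], [-0.012, -0.004, -1.0]]
force: [0.9, -9.0, 0.0]
grip_width: 0.6
```

Emit:
{"fn": "step_arm", "kwargs": {
  "steps": [0.0062,0,0,0,-1,0.0062,0,0,0,-1,0.0062,0,0,0,-1,0.0062,0,0,0,-1,0.0062,0,0,0,-1,0.0062,0,0,0,-1,0.0062,0,0,0,-1,0.0062,0,0,0,-1,0.0062,0,0,0,-1,0.0062,0,0,0,-1,0.0062,0,0,0,-1,0.0062,0,0,0,-1,0.0062,0,0,0,-1,0.0062,0,0,0,-1,0.0062,0,0,0,-1]
}}

```text
clock: 19.18
tcp_pos: [603.7, 40.8, 12.0]
orientation: [[-0.166, 0.986, -0.001], [0.986, 0.166, -0.014], [-0.014, -0.004, -1.0]]
force: [0.7, -9.4, 1.1]
grip_width: 0.7
```

Emit:
{"fn": "step_arm", "kwargs": {
  "steps": [-0.005,0,0,0,-1,-0.02,0,0,0,-1,-0.05,0,0,0,-1,-0.1,0,0,0,-1,-0.15,0,0,0,-1,-0.2,0,0,0,-1,-0.24,0,0,0,-1,-0.24,0,-0.1,0,-1,-0.24,0,-0.25,0,-1,-0.24,0,-0.4,0,-1,-0.24,0,-0.6,0,-1,-0.24,0,-0.8,0,-1,-0.24,0,-0.8,0,-1,-0.24,0,-0.8,0,-1]
}}

```text
clock: 20.35
tcp_pos: [617.2, -17.0, 219.5]
orientation: [[-0.166, 0.986, 0.009], [0.986, 0.166, -0.016], [-0.018, 0.007, -1.0]]
force: [-0.2, -1.1, 0.2]
grip_width: 0.4
```

```bash
python3 go.py w 400 -160 210 99.5
```

```text
clock 20.35 tcp [617.2 -17.  219.5] gauge [-130.2   26.5  219.5] gang 0.00 F gauge [-1.03  0.37  0.2 ] w 0.4 tilt [ 0.0094 -0.0163]
frac [-0.4192 -0.9517  0.0392] turn 0.0012 dist 260.2
```

Emit:
{"fn": "step_arm", "kwargs": {
  "steps": [-0.42,-0.95,0,0,-1,-0.42,-0.95,0,0,-1,-0.42,-0.95,0,0,-1,-0.42,-0.95,0,0,-1,-0.42,-0.95,0,0,-1,-0.42,-0.95,0,0,-1,-0.42,-0.95,0,0,-1,-0.42,-0.95,0,0,-1,-0.42,-0.95,0,0,-1]
}}

```text
clock: 21.1
tcp_pos: [400.3, -160.3, 219.3]
orientation: [[-0.163, 0.987, 0.009], [0.986, 0.163, -0.016], [-0.017, 0.007, -1.0]]
force: [0.9, 0.5, 0.9]
grip_width: 0.6
```

```bash
python3 - <<'E'
from h import *
a=eyes.grab_frame("top")[:,:,::-1]; b=eyes.grab_frame("scene")[:,:,::-1]
cv2.imwrite("pics/raw_top1.png",a); cv2.imwrite("pics/raw_scene1.png",b)
crop("top",140,130,130,95,6,"c8",a); crop("scene",0,0,512,384,1.5,"c9",b)
E
```

```text
(no output)
```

View pics/c8.png

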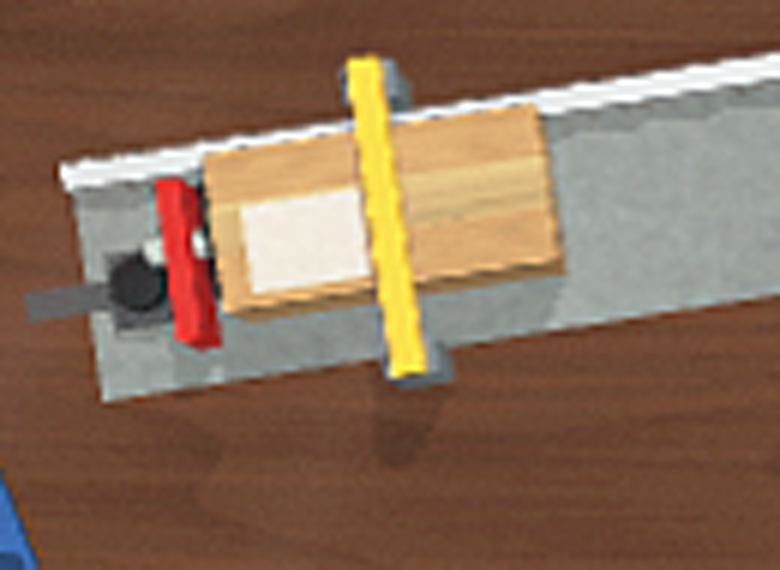

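View pics/c9.png

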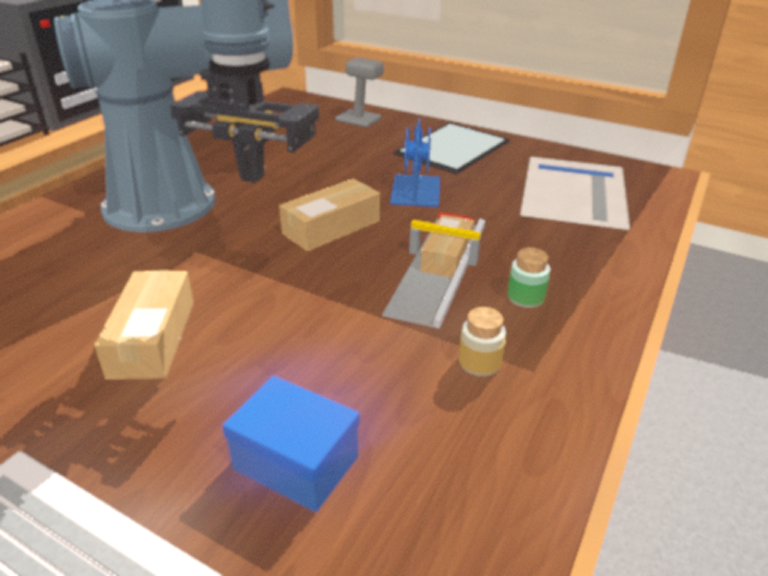

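```bash
python3 - <<'E'
from h import *
G=(621.76,115.73,1.7372);c,s=np.cos(G[2]),np.sin(G[2]); M=np.array([[c,-s],[s,c]])
px=(np.array([(204,155),(540,105),(560,258),(226,306)])+.5)/6-.5+[140,130]
q=(at("top",px,46)[:,:2]-G[:2])@M; print(q.round(1), q.mean(0))
a,b=[cv2.imread(f"pics/raw_top{i}.png").astype(int) for i in (0,1)]
for im in(a,b):
    m=(im[130:220,140:200,2]>140)&(im[130:220,140:200,1]<60); y,x=np.nonzero(m); print("red",len(x),x.mean(),y.mean())
d=(abs(a-b).max(2)>60).astype(np.uint8); n,l,st,ce=cv2.connectedComponentsWithStats(cv2.morphologyEx(d,cv2.MORPH_OPEN,np.ones((2,2))))
for k in range(1,n):
    if st[k,4]>15: print(st[k],ce[k].round())
E
```

```text
[[ 67.8   0.4]
 [-62.8   0.7]
 [-61.7  60.6]
 [ 67.5  59.6]] [ 2.72324776 30.32537034]
red 136 30.227941176470587 43.01470588235294
red 116 30.982758620689655 43.60344827586207
[206 148  29  32 650] [220. 163.]
[175 153  29  31 729] [189. 168.]
[344 203   4   5  17] [346. 205.]
[  240   214   214   170 17905] [358. 301.]
[489 251   5  28 112] [491. 265.]
[508 252   2  18  36] [508. 260.]
[316 257   5   6  21] [318. 260.]
[110 371  15  13  48] [117. 377.]
```

```bash
python3 - <<'E'
from h import *
a,b=[cv2.imread(f"pics/raw_top{i}.png").astype(np.float32) for i in (0,1)]
for nm,(x0,x1,y0,y1),ch in (("plate left edge+knob",(143,173,155,192),2),("knob",(143,166,160,190),1)):
    A,B=a[y0:y1,x0:x1,ch].copy(),b[y0:y1,x0:x1,ch].copy()
    w=np.eye(2,3,dtype=np.float32)
    e,w=cv2.findTransformECC(A,B,w,cv2.MOTION_TRANSLATION,(3,200,1e-6)); print(nm,e,w[:,2])
for y in (162,168,175,182): print(a[y,155:178,2].astype(int),b[y,155:178,2].astype(int),sep="\n")
E
```

```text
plate left edge+knob 0.9996331802497277 [0.00810538 0.01785249]
knob 0.9998170850279156 [-0.01044772 -0.0118461 ]
[125 114 117 125 123 124 127 126 123 123 103 206 214 215 231 153 144 129
  64  37  24   9 143]
[134 130 130 136 138 136 140 139 135 130 113 229 228 227 240 171 158 136
  49 164 231 229 225]
[144 146 141 144 144 147 143 144 146 144 142 101 203 216 219 239 164 147
 103  43  38  27  45]
[158 161 156 157 156 157 159 157 159 156 159 110 224 230 230 250 178 161
 108  21 213 231 222]
[142 150 127  68  42  42  46  42  47  43  46  25  15 212 219 218 241 172
 148 103  49  42  32]
[160 164 138  75  44  49  49  50  50  49  46  26  21 232 235 230 252 184
 156 107  28 162 225]
[132 150 156 121  79  81  84  85  67  83  77  81  85  58 208 219 218 241
 171 142 137 125 122]
[145 164 171 132  91  84  92  92  74  93  91  89  90  62 226 233 230 250
 185 152 147 133 124]
```

```bash
python3 -c "
from h import *
print(workorder.close_job(), readout.get_state()['clock'])"
```

```text
the job is handed in; nothing more can be done
the job is handed in; nothing more can be done
```

The job is done and handed in at about 21 s on the robot clock. The smallest parcel lies under the yellow bar, against the bumper and along the fence, with the arm clear of everything.

**What I did:** I gripped the parcel and set it down in front of the bar, pressed against the fence. With closed fingers I pushed it from behind along the fence until it met the bumper. Sliding took about 2.2 N. I then leaned on it at 9.0–9.4 N for about 1.9 s, so roughly 7 N over sliding, and backed straight off.

**What the last checks showed:**
- **Parcel:** its centre is about 3 mm past the bar and 30.3 mm from the fence line. I expected 31 mm; the 0.7 mm gap is within the 2 mm calibration error and close to the 30.1–30.3 mm read when it was pressed on the fence. It lies parallel to the fence within about 0.5°.
- **Backstop:** the before and after pictures match to about 0.02 px (under 0.1 mm). A rougher check by red colour showed a 0.75 px shift towards the bar, opposite to the push. I put that down to the changed lighting.
- **Bystanders:** comparing the top pictures before and after showed no change at the jars, the fan or the card box.

**What was less smooth:**
- The bumper met the parcel about 3 mm later than I had estimated.
- Setting the push took several tries. It first reached 9.2 N, settled near 7 N for about 2 s, and I then raised it to the final value.
- The force was only read at the end of each move; those readings never exceeded 9.4 N, against the roughly 15 N the clamp holds.

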